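Let the vise lift down level with its rest

ROBOT

A 6-joint arm with a two-finger parallel gripper is mounted at the origin on the work surface. World frame = base frame: x ahead of the robot, y to its left, z up, the work surface at z = 0. Lengths are in m, angles in rad, forces in N, time in s.
With the tool pointing down it reaches from about 0.275 to 0.725 m from the base axis. Payload 5.6 kg.
Tool frame: the origin (TCP) lies midway between the tips of the shut fingers; the grasp point (between the pads) lies 19 mm behind it; z points along the fingers, y is the line along which they close (so a half turn about z gives the same grasp; the last joint's range is limited). The gripper opens to 85 mm and grips with 20 to 120 N. Pads are 22 mm wide; open, the fingers measure 114 mm over their backs; the gripper's body (76 mm by 85 mm) begins 54 mm behind the grasp point. The pads swing forward as they close: fully open they stand 13 mm farther back than shut.
Start: joints at [-0.895, 0.255, 0.108, 0, -1.424, -0.285], TCP at [0.21, -0.509, 0.231] pointing down, gripper open.
Joint ranges: [-2.95, 2.95], [-1.21, 1.97], [-1.09, 1.5], [-2.87, 1.71], [-2.94, -0.07], [-3.05, 3.05]. Speed limits (rad/s): [2.57, 2.57, 3.14, 3.14, 3.14, 3.14].

INTERFACE

Orientations are given as a unit quaternion [w, x, y, z].
In Python, from cell import arm gives the robot as it stands. The module is installed in compiled form; this text tells all that it offers. Calls block until the motion is done:
- arm.move_ptp(position, orientation): joint-space move of the TCP to a pose.
- arm.move_straight(position, rot=None, velocity=0.15, force_limit=None): straight line of the TCP; rot=None keeps the orientation; velocity is the mean speed in m/s. With force_limit (N) it stops when the force on the tool has changed by that much, and returns True; else False.
- arm.movej(angles): joint-space move.
- arm.command_gripper(opening, force=None): finger opening in m; force is the grip in N (None keeps the last); returns when the fingers have stopped.
- arm.pause(seconds).
- arm.ik(position, orientation): joint angles nearest the present ones, or None.
- arm.camera(name): name is "scene" or "top"; returns the picture (480x640x3 uint8, red, green, blue); there is no depth.
- arm.calibration(name): a dict with "camera_matrix" (3x3 intrinsics, pixels), "k1" (the pictures are not rectified: a ray, as slopes to the right and down, at radius r is drawn at 1 + k1 r^2 times it, then the intrinsics apply), "extrinsics" (4x4, takes a point from camera to world coordinates). Camera axes: x right, y down, z forward; pixel columns grow to the right and rows downward; lengths in m; the calibration is good to about 2 mm. A picture is of the moment at which its call begins. calibration takes no time and is no camera call.
A pose or a line that the arm cannot do raises arm.PlanningError and nothing moves.
- arm.hand_in(): hands the job in; it is judged then, once.
Readings, each from a call of its own:
- arm.read_time(): time.
- arm.read_joint_pos(): joint angles.
- arm.read_qd(): joint speeds.
- arm.read_effort(): joint torques, N m.
- arm.read_ee_pos(): TCP position.
- arm.read_ee_rot(): TCP orientation.
- arm.read_ft_force(): force on the tool from outside, world axes, zero at the start.
- arm.read_wrist_torque(): the same for the moment, N m.
- arm.read_gripper_width(): finger opening in m.
- arm.read_finger_force(): force on a finger pad.
Only numpy, scipy, OpenCV 4.12 (cv2) and the standard library are available. Lean on these libraries where they do the work, as an engineer would, in place of code of your own. Each camera call takes 0.05 s, during which the arm holds its last target. There are 200 camera calls.

TASK

Let the hydraulic vise lift down: crack its release lever open a fraction of a turn, anticlockwise, so that the platform sinks slowly (never faster than 30 mm/s), and shut the lever again so that the platform stops level with the steel top of the fixed rest beside it, to within 5 mm. Turn the lever fully home against its shut stop, then let go. Handle the knob lightly (grip and push together never over 25 N), leave the platform, the vise and everything else on the bench alone, and do not sink too far: the lift cannot be pumped up again.

Things in the scene. Friction and masses are not known exactly. Their poses are not given: they have to be found in the camera images.
- valve_knob (a point): Middle of the black upright knob (16 mm diameter, straight, 48 mm tall) on the free end of the steel release lever, 108 mm above the bench. This point is 18 mm below the knob's top; the top of the lever bar (14 mm wide, 9 mm thick) is 28 mm below it. Pinch the knob from above; it turns with the lever.
- valve_axis (a point): Point on the upright pivot axis of the lever, at the knob's height (108 mm), 70 mm from the knob, above the lift's grey valve block (64 x 64 mm, 56 mm tall). Its x axis points from the valve block to the platform, z up.
- valve (a joint): Angle of the release lever in rad: 0 shut, against a hard stop, where it starts; growing anticlockwise from above to 1.2. Turning it takes about 4 N at the knob to open and about 8 N to shut, so a lightly held knob lags the hand by a few mm; it stays where left. The forces of both finger pads on it add up: two pads squeezing 8 N each are 16 N.
- ram (a joint): Height of the ram in m: 0 fully down, 0.135 fully up; it starts at 0.095 to 0.13. With the lever shut it holds. It starts to creep down with the lever somewhere between 0.2 and 0.5 rad open (it differs with the hidden load); each further 0.1 rad adds about 15 mm/s. It follows the lever without lag and stops when the lever is brought back to where creep began.
- platform_top (a point): Centre of the upper face of the square steel platform (100 x 100 x 12 mm) on the ram, 64 mm above the bench with the ram down. A dark round engraver's vise, 64 mm tall, is bolted on it. The platform's centre is 130 mm from valve_axis along the lift.
- rest_top (a point): Centre of the upper face of the fixed rest beside the platform on its left (+y): a steel plate 80 x 90 x 12 mm on a wooden post, top 92 to 122 mm above the bench.
- jar: Small glass jar with steel lid, 60 mm across, 70 mm tall, right of the lift; origin under its centre.
- burs: Round wooden stand of burs, 44 mm across, 60 mm tall, left of the lift; origin under its centre.
- hammer: Hammer lying on the bench at the left, 220 mm long; origin under its middle.
- driver: Screwdriver lying on the bench at the right, 170 mm long; origin under its middle.
- mandrel: Upright steel ring mandrel, 150 mm tall on a 40 mm foot, at the right; origin under its foot.
- pot: Clear plastic pot, 70 mm across, 30 mm tall, at the left; origin under its centre.
- soapstone: Grey soldering block, 90 x 50 x 22 mm, at the left; origin under its centre.

How it is judged:
By the outcome, as a careful person would: the job done as asked, in the order asked, and still so for the second after the job is handed in, with the robot touching nothing.
It also fails if it takes over 67 s, if anything falls off the work surface, if the arm or the gripper's body presses on something with over 40 N, if the wrist force passes 120 N, or if a joint passes its speed limit or range.

## Working session

There is one attempt and no reset: what is moved stays moved. The work goes in short steps, each a Python script; the robot and the scene stay as the last script left them, time stands still between calls to the robot, and variables do not carry over. Pictures are saved under pics/ and viewed, at most 10 in all, crops included, and the job is handed in when it is done.

```bash
mkdir -p pics; python3 - <<'E'
from cell import arm
import cv2
for n in("scene","top"):
    cv2.imwrite(f"pics/{n}0.png",arm.camera(n)[:,:,::-1]); c=arm.calibration(n); print(n,c)
print(arm.read_time(),arm.read_ee_rot())
E
```

```text
scene {'camera_matrix': array([[444.7050332 ,   0.        , 319.78519862],
       [  0.        , 444.7050332 , 238.60702171],
       [  0.        ,   0.        ,   1.        ]]), 'k1': -0.05071135171174341, 'extrinsics': array([[ 0.86278057,  0.4203513 , -0.28091721,  0.8058877 ],
       [ 0.50554428, -0.72376067,  0.46967591, -0.45692108],
       [-0.00588795, -0.54724334, -0.83695284,  0.94877079],
       [ 0.        ,  0.        ,  0.        ,  1.        ]])}
top {'camera_matrix': array([[617.17040455,   0.        , 320.63319647],
       [  0.        , 617.17040455, 227.72554023],
       [  0.        ,   0.        ,   1.        ]]), 'k1': -0.0667816530549998, 'extrinsics': array([[-0.00407293, -0.98688507,  0.16137305,  0.29488643],
       [-0.99990004,  0.00620411,  0.0127048 ,  0.00463863],
       [-0.01353936, -0.16130518, -0.9868117 ,  1.39301165],
       [ 0.        ,  0.        ,  0.        ,  1.        ]])}
0.1 [-2.01698974e-04 -1.94133676e-01  9.80974714e-01  8.27449283e-04]
```

View pics/scene0.png

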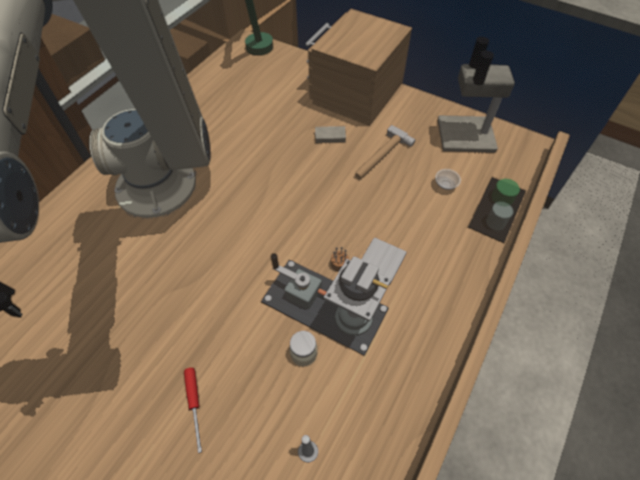

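View pics/top0.png

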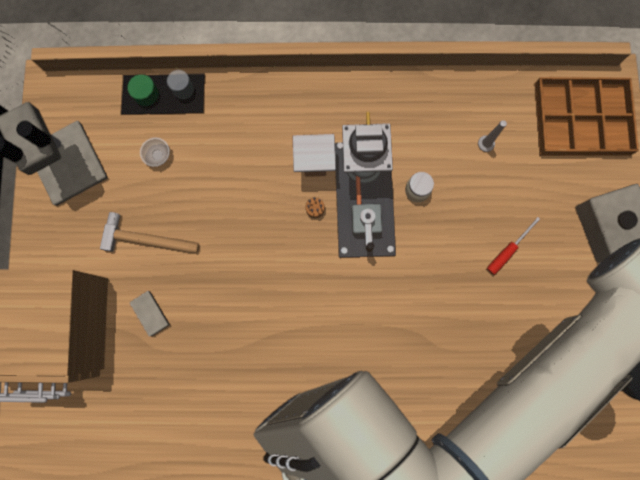

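The scene view shows the lift at about (330,300), with the knob at (275,261), the rest at (385,262) and the platform at (357,295). In the top view the knob is near (369,243), the pivot (367,215), the platform (368,147) and the rest (314,153). I'll zoom in on both.

```bash
python3 - <<'E'
import cv2
a=cv2.imread("pics/scene0.png")[225:355,255:415]; b=cv2.imread("pics/top0.png")[115:265,280:440]
cv2.imwrite("pics/sc.png",cv2.resize(a,None,fx=5,fy=4.6,interpolation=cv2.INTER_CUBIC) if 0 else cv2.resize(a,None,fx=4.5,fy=4.5,interpolation=cv2.INTER_CUBIC))
cv2.imwrite("pics/tc.png",cv2.resize(b,None,fx=4,fy=4,interpolation=cv2.INTER_CUBIC))
E
```

```text
(no output)
```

View pics/sc.png

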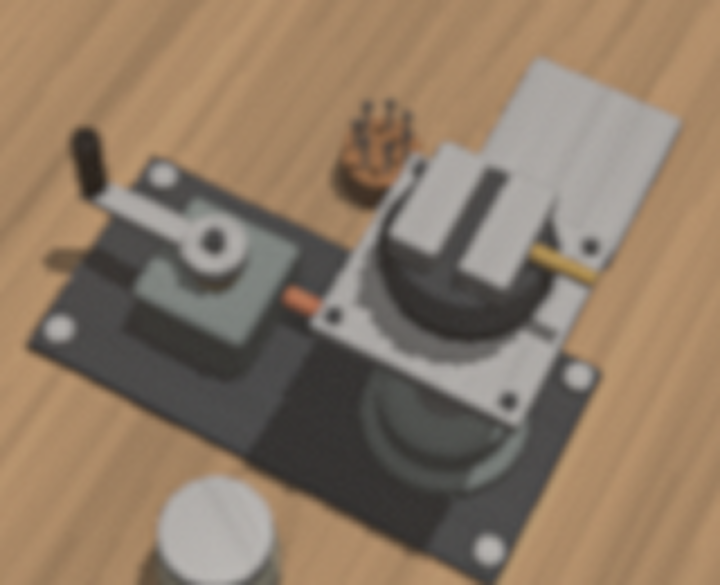

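View pics/tc.png

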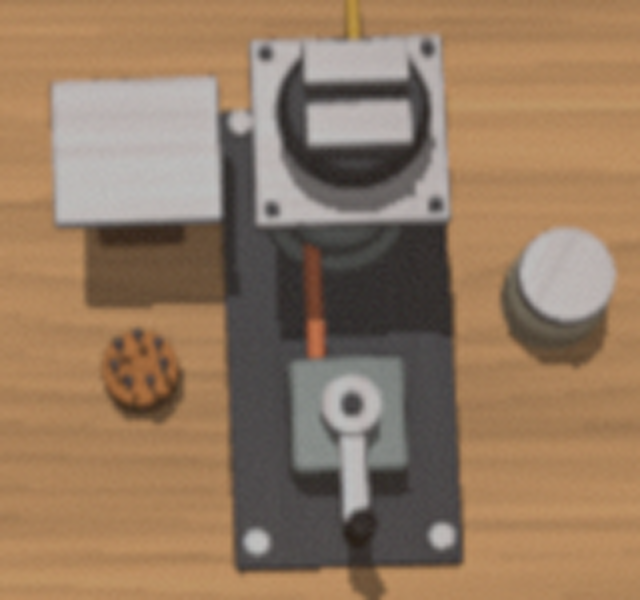

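The scene crop shows the knob top at crop (87,133), the pivot hub at (213,240), platform corners at (315,322), (518,422) and rest corners at (540,58), (680,122). The top crop shows the knob at (361,520), the hub at (352,403), platform corners at (250,42), (440,37), (448,220), (257,224) and rest corners at (52,84), (215,76), (222,218), (57,224). Next I triangulate these.

```bash
cat > h.py <<'E'
import numpy as np, cv2
from cell import arm
CAL={n:arm.calibration(n) for n in("scene","top")}
def ray(n,uv):
    c=CAL[n];K=c["camera_matrix"]
    p=cv2.undistortPoints(np.array([[uv]],float),K,np.array([c["k1"],0,0,0,0.]))[0,0]
    E=c["extrinsics"]; d=E[:3,:3]@np.r_[p,1]; return E[:3,3],d/np.linalg.norm(d)
def plane(n,uv,z):
    o,d=ray(n,uv); return o+d*(z-o[2])/d[2]
def tri(us,ut):
    (a,d),(b,e)=ray("scene",us),ray("top",ut)
    s,t=np.linalg.lstsq(np.c_[d,-e],b-a,rcond=None)[0]
    return (a+s*d+b+t*e)/2, np.linalg.norm(a+s*d-b-t*e)
def proj(n,P):
    c=CAL[n];E=c["extrinsics"];q=E[:3,:3].T@(np.asarray(P)-E[:3,3])
    return cv2.projectPoints(q[None],np.zeros(3),np.zeros(3),c["camera_matrix"],np.array([c["k1"],0,0,0,0.]))[0][0,0]
def sub(g,p):
    return cv2.cornerSubPix(g,np.array([[p]],np.float32),(4,4),(-1,-1),(3,50,.01))[0,0]
E
python3 - <<'E'
from h import *
np.set_printoptions(precision=4,suppress=True)
S=cv2.imread("pics/scene0.png",0);T=cv2.imread("pics/top0.png",0)
sc=lambda p:(np.array(p)+.5)/4.5-.5+[255,225]
tc=lambda p:(np.array(p)+.5)/4-.5+[280,115]
for k,a,b in [("knobtop",(87,133),(361,520)),("hub",(213,240),(352,403)),("P-y near",(315,322),(448,220)),("P-y far",(518,422),(440,37)),("P+yfar",(598,285),(250,42)),
  ("R+ynear",(540,58),(57,224)),("R+yfar",(680,122),(52,84)),("R-yfar",(605,265),(215,76))]:
    us,ut=sc(a),tc(b); print(k,*tri(us,ut),end=' ')
    if k[0] in"PR":
        u2,t2=sub(S,us),sub(T,ut); print("sub",*tri(u2,t2),u2-us,t2-ut,end='')
    print()
print("knob on plane .126",plane("top",tc((361,520)),.126),plane("scene",sc((87,133)),.126))
print("hub .085",plane("top",tc((352,403)),.09),plane("scene",sc((213,240)),.09))
E
```

```text
knobtop [ 0.4655 -0.0808  0.1286] 0.0003850653501720406 
hub [ 0.5347 -0.0803  0.0848] 0.0013373789764578971 
P-y near [ 0.617  -0.1257  0.1598] 0.000726299109441401 sub [ 0.6171 -0.1238  0.1554] 0.0034708752626773985 [-0.4915  0.524 ] [-1.8532 -0.2439]
P-y far [ 0.7146 -0.1238  0.1617] 0.0006656362383968887 sub [ 0.715  -0.1238  0.161 ] 0.0008375657486998288 [0.1551 0.2334] [0. 0.]
P+yfar [ 0.717  -0.0294  0.1335] 0.01177553705871666 sub [ 0.7154 -0.031   0.1328] 0.016474673462935262 [-2.2102  0.6608] [0. 0.]
R+ynear [0.6295 0.0783 0.1097] 0.0009923657725166672 sub [0.629  0.0772 0.1106] 0.0018302125934858986 [-0.973   0.1996] [ 0.0729 -0.4156]
R+yfar [0.7067 0.0806 0.109 ] 0.0015246845883530096 sub [0.7064 0.0798 0.1097] 0.001779705329780627 [-0.2684  0.0524] [ 0.3077 -0.0289]
R-yfar [ 0.7097 -0.0084  0.1087] 0.0037888665961040334 sub [ 0.7028 -0.0089  0.1217] 0.006554899987960758 [-2.9144 -3.9553] [-0.0995  0.6667]
knob on plane .126 [ 0.466  -0.0808  0.126 ] [ 0.4643 -0.0797  0.126 ]
hub .085 [ 0.5342 -0.0795  0.09  ] [ 0.5358 -0.0831  0.09  ]
```

Triangulation gives knob (0.4655,-0.081), pivot (0.535,-0.080), and knob top at 0.128 against the stated 0.126. The lever radius comes out at 69 mm against 70. The platform is at about 0.161 and the rest at about 0.109, so the drop is about 51 mm. A grip of at least 20 N per pad could exceed 25 N in total, so I'll cage the knob loosely and push it with one pad at a time.

```bash
cat >> h.py <<'E'
from scipy.spatial.transform import Rotation as Ro
AX=np.array([.535,-.0803]); A0=np.pi+.006; R=.07
def pose(th,z,flip=None):
    """hand pose at lever angle th; tool y along the tangent"""
    a=A0+th; y=np.array([-np.sin(a),np.cos(a),0])*FL; zz=np.array([0,0,-1.])
    q=Ro.from_matrix(np.c_[np.cross(y,zz),y,zz]).as_quat(scalar_first=True)
    return np.r_[AX+R*np.array([np.cos(a),np.sin(a)]),z],q
FL=1
E
python3 - <<'E'
import h; from h import *
np.set_printoptions(precision=3,suppress=True)
best=None
for f in(1,-1):
    h.FL=f; qs=[arm.ik(*h.pose(t,.095)) for t in(0,.7)]; print(f,qs)
    if qs[0] is not None and qs[1] is not None:
        m=max(abs(q[5]) for q in qs)
        if best is None or m<best[0]: best=(m,f)
h.FL=best[1]; open("h.py","a").write(f"FL={best[1]}\n")
arm.move_ptp(*h.pose(0,.22)); arm.command_gripper(.034,20)
print(arm.read_ft_force(),arm.read_time(),arm.read_ee_pos(),arm.read_gripper_width())
p,_=h.pose(0,.14); arm.move_straight(p,velocity=.1)
a=arm.camera("scene");b=arm.camera("top")
cv2.imwrite("pics/s1.png",np.hstack([cv2.resize(a[205:355,235:415],None,fx=2.2,fy=2.2),cv2.resize(b[115:265,280:440],None,fx=2.2,fy=2.2)])[:,:,::-1])
print(arm.read_time())
E
```

```text
1 [array([ 0.161,  0.193, -0.336,  0.   , -1.042,  1.415]), array([ 0.06 ,  0.241, -0.272,  0.   , -1.058,  2.217])]
-1 [array([ 0.161,  0.193, -0.336,  0.   , -1.042, -1.726]), array([ 0.06 ,  0.241, -0.272,  0.   , -1.058, -0.925])]
[-0.54  -0.488 -0.074] 2.4583 [ 0.465 -0.081  0.22 ] 0.033810586331556834
3.5083
```

View pics/s1.png

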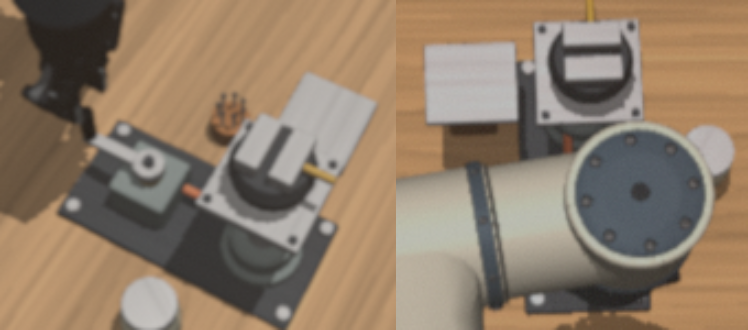

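The gripper sits over the knob at left panel (85,120). The platform, screws and rest stay clear in both views. Now I descend around the knob, narrow the fingers without squeezing, and feel for the pads' contact.

```bash
python3 - <<'E'
import h; from h import *
np.set_printoptions(precision=4,suppress=True)
p,q=h.pose(0,.095)
print("desc",arm.move_straight(p,velocity=.06,force_limit=4),arm.read_ee_pos(),arm.read_ft_force())
arm.command_gripper(.024,20); print(arm.read_gripper_width(),arm.read_finger_force(),arm.read_ft_force())
# feel towards the shut stop (+y): hand pushes against a stop; gently
print("+y",arm.move_straight(p+[0,.012,0],velocity=.015,force_limit=2),arm.read_ee_pos(),arm.read_ft_force(),arm.read_finger_force())
arm.move_straight(p,velocity=.03); print(arm.read_ft_force(),arm.read_time())
E
```

```text
desc False [ 0.4653 -0.0808  0.0953] [ 0.275   0.3946 -0.261 ]
0.02390061175307694 0.0 [ 0.4558 -0.6249  0.9528]
+y True [ 0.4648 -0.0777  0.0948] [ 0.3423 -3.2193  0.7721] 0.9098449721932411
[-0.9198  0.3225 -0.0752] 5.3333
```

```bash
cat >> h.py <<'E'
Z0=.161
PT=[(np.array(p)+.5)/4.5-.5+[255,225] for p in [(333,315),(508,400),(315,322),(518,422),(345,270),(420,372)]]
XY=[plane("scene",p,Z0)[:2] for p in PT]
ZG=np.linspace(-.02,.11,1301)
TAB=[np.array([proj("scene",np.r_[xy,Z0-d]) for d in ZG]) for xy in XY]
def drop(ref,img,d0):
    """drop of the platform since ref, from LK flow of points on its face"""
    i0=np.abs(ZG-d0).argmin()
    p0=np.float32([PT]).reshape(-1,1,2); p1=np.float32([t[i0] for t in TAB]).reshape(-1,1,2)
    p,st,_=cv2.calcOpticalFlowPyrLK(ref,img,p0,p1.copy(),winSize=(13,13),maxLevel=0,flags=cv2.OPTFLOW_USE_INITIAL_FLOW,criteria=(3,60,.003))
    e=[np.linalg.norm(t-q,axis=1) for t,q in zip(TAB,p[:,0])]
    ds=np.array([ZG[x.argmin()] for x,s in zip(e,st[:,0]) if s])
    return np.median(ds),ds,np.median([x.min() for x in e])
def gray(n="scene"): return cv2.cvtColor(arm.camera(n),cv2.COLOR_RGB2GRAY)
def go(th,v=.03,fl=14):
    p,q=pose(th,.095); return arm.move_straight(p,rot=q,velocity=v,force_limit=fl)
E
cat > s1.py <<'E'
import h; from h import *
np.set_printoptions(precision=4,suppress=True)
arm.command_gripper(.020,20); print(arm.read_finger_force(),arm.read_ft_force())
ref=gray(); cv2.imwrite("pics/ref.png",ref); g=gray(); print("noise",drop(ref,g,0))
print("d/dz px",TAB[0][200]-TAB[0][300])
th=0; d=0; t=arm.read_time(); v=0
for th in(.08,.16,.22):
    if go(th): print("FORCE",arm.read_ft_force())
def look():
    global d,t,v
    t1=arm.read_time(); n,ds,e=drop(ref,gray(),d+max(v,0)*(t1-t)); v=(n-d)/(t1-t); d,t=n,t1
    print(f"t{t1:.2f} th{th:.3f} d{d*1e3:.1f} v{v*1e3:.1f} sp{np.ptp(ds)*1e3:.1f} e{e:.2f} F{np.linalg.norm(arm.read_ft_force()):.1f} f{arm.read_finger_force():.1f}")
look()
while th<.68 and v<.006 and d<.02:
    th+=.025; f=go(th); arm.pause(.25); look()
    if f: print("FORCE",arm.read_ft_force())
if v>.003:
  while d+v*.1<.036 and v<.025 and arm.read_time()<45: arm.pause(.15); look()
for k in range(1,4): go(th-k*.08,v=.05)
arm.pause(.2); 
for _ in range(3): look(); arm.pause(.2)
open("st.txt","w").write(f"{th} {d}")
E
python3 s1.py
```

```text
0.0 [-0.4698 -0.7029 -0.1421]
noise (np.float64(0.0), array([0., 0., 0., 0., 0., 0.]), np.float64(0.0022827979125131866))
d/dz px [ 0.0549 -2.2322]
t6.61 th0.220 d0.0 v0.0 sp0.3 e0.00 F2.3 f0.9
t7.16 th0.245 d0.0 v0.0 sp0.3 e0.01 F4.5 f1.7
t7.71 th0.270 d0.0 v0.0 sp0.3 e0.00 F3.7 f1.2
t8.26 th0.295 d0.0 v0.0 sp0.3 e0.01 F2.4 f1.2
t8.81 th0.320 d0.0 v0.0 sp0.4 e0.01 F4.0 f1.3
t9.36 th0.345 d0.0 v0.0 sp0.3 e0.00 F4.0 f1.3
t9.91 th0.370 d0.0 v0.0 sp0.3 e0.01 F2.7 f1.4
t10.46 th0.395 d0.0 v0.0 sp0.3 e0.00 F3.9 f1.4
t11.01 th0.420 d0.0 v0.0 sp0.4 e0.01 F3.9 f1.4
t11.56 th0.445 d0.0 v0.0 sp0.1 e0.01 F3.9 f1.5
t12.11 th0.470 d1.1 v2.0 sp1.3 e0.10 F4.7 f1.5
t12.66 th0.495 d3.5 v4.5 sp2.5 e0.10 F4.5 f1.5
t13.21 th0.520 d8.7 v9.3 sp6.3 e0.12 F4.0 f1.5
t13.41 th0.520 d10.7 v10.0 sp8.6 e0.19 F3.8 f1.6
t13.61 th0.520 d12.8 v10.5 sp11.0 e0.19 F4.4 f1.6
t13.81 th0.520 d14.9 v10.5 sp11.7 e0.18 F4.4 f1.6
t14.01 th0.520 d17.0 v10.7 sp12.6 e0.20 F3.7 f1.5
t14.21 th0.520 d19.2 v10.8 sp13.7 e0.19 F3.2 f1.5
t14.41 th0.520 d21.1 v9.7 sp14.4 e0.14 F3.6 f1.5
t14.61 th0.520 d23.2 v10.5 sp15.9 e0.18 F3.9 f1.5
t14.81 th0.520 d25.4 v10.8 sp17.2 e0.18 F3.9 f1.5
t15.01 th0.520 d27.2 v9.0 sp18.6 e0.11 F4.0 f1.5
t15.21 th0.520 d29.5 v11.8 sp20.4 e0.15 F2.8 f1.5
t15.41 th0.520 d31.4 v9.5 sp21.9 e0.15 F4.1 f1.5
t15.61 th0.520 d33.2 v9.0 sp23.4 e0.15 F4.0 f1.5
t15.81 th0.520 d35.1 v9.5 sp24.2 e0.13 F4.2 f1.5
t16.83 th0.520 d37.9 v2.7 sp25.8 e0.10 F6.5 f2.4
t17.08 th0.520 d37.9 v0.0 sp25.9 e0.10 F5.5 f2.4
t17.33 th0.520 d37.9 v0.0 sp25.9 e0.10 F4.9 f2.4
```

The platform stopped near a 38 mm drop, and the tracker points spread because some of them drift. I'll take an independent absolute measurement now.

```bash
python3 - <<'E'
from h import *
ref=cv2.imread("pics/ref.png",0); a=arm.camera("scene");b=arm.camera("top")
cv2.imwrite("pics/scene2.png",a[:,:,::-1]);cv2.imwrite("pics/top2.png",b[:,:,::-1])
print(drop(ref,cv2.cvtColor(a,cv2.COLOR_RGB2GRAY),.038)[1])
c=cv2.resize(a[230:340,310:420],None,fx=5,fy=5,interpolation=cv2.INTER_CUBIC)
cv2.imwrite("pics/sc2.png",c[:,:,::-1])
cv2.imwrite("pics/tc2.png",cv2.resize(b[115:185,280:400],None,fx=6,fy=6,interpolation=cv2.INTER_CUBIC)[:,:,::-1])
E
```

```text
[0.0383 0.0371 0.0379 0.0379 0.0124 0.0383]
```

View pics/sc2.png

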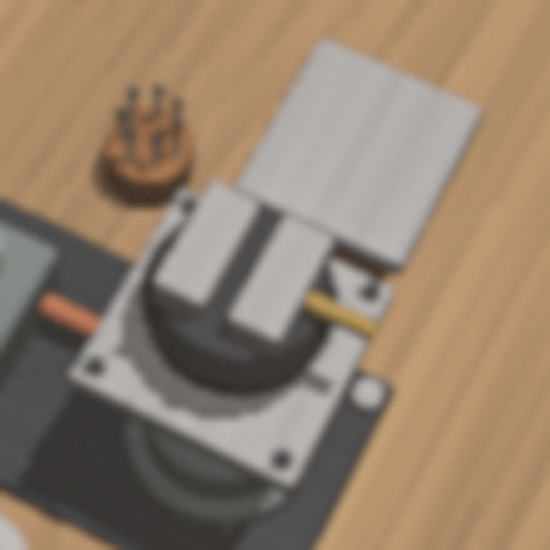

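View pics/tc2.png

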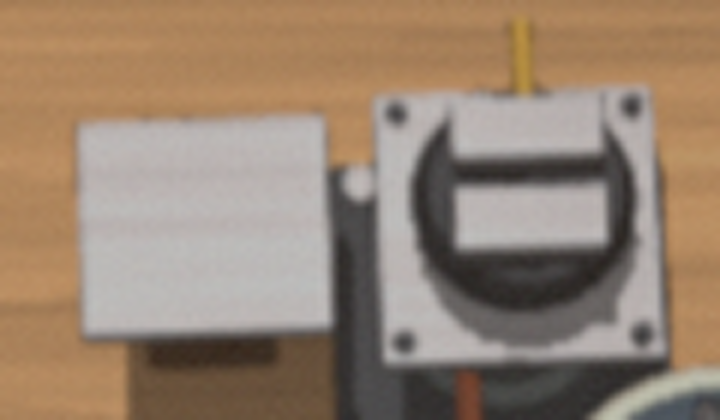

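In the scene crop (5x), the platform corners are (72,375), (293,486), (392,290), the screws (95,367), (281,459), (370,291), (187,203), and the rest corners (322,38), (481,106), (402,268). The top crop (6x) shows the matching corners and screws, with the rest at (84,336), (78,124), (325,115). Now I triangulate those.

```bash
python3 - <<'E'
from h import *
np.set_printoptions(precision=4,suppress=True)
sc=lambda p:(np.array(p)+.5)/5-.5+[310,230]
tc=lambda p:(np.array(p)+.5)/6-.5+[280,115]
D={"P":[((72,375),(665,358)),((293,486),(650,88)),((392,290),(375,95))],"S":[((95,367),(642,333)),((281,459),(630,105)),((370,291),(396,113)),((187,203),(404,342))],
"R":[((322,38),(84,336)),((481,106),(78,124)),((402,268),(325,115))]}
for k,L in D.items():
    r=[tri(sc(a),tc(b)) for a,b in L]
    for x,e in r: print(k,x,round(e*1e3,1))
    print(k,"z",np.mean([x[2] for x,_ in r]))
# single-view size checks: edge length on a plane vs height
for k,L,ref in(("P",D["P"],.1),("R",D["R"],None)):
    for z in(.10,.11,.12,.13):
        q=[plane("scene",sc(a),z) for a,_ in L]; t=[plane("top",tc(b),z) for _,b in L]
        print(k,z,[np.round([np.linalg.norm(w[0]-w[1]),np.linalg.norm(w[1]-w[2])],4) for w in(q,t)])
print(arm.read_time())
E
```

```text
P [ 0.6165 -0.127   0.1226] 0.5
P [ 0.7158 -0.1242  0.1222] 0.0
P [ 0.7129 -0.0264  0.1229] 1.9
P z 0.12255093826526901
S [ 0.6242 -0.1195  0.1252] 1.7
S [ 0.7076 -0.1172  0.1256] 1.9
S [ 0.7053 -0.0335  0.1264] 1.1
S [ 0.6208 -0.0355  0.1279] 1.6
S z 0.12630102482692263
R [0.6287 0.0784 0.1106] 0.6
R [0.7063 0.0804 0.1128] 1.5
R [ 0.7102 -0.0084  0.1097] 1.0
R z 0.11105066773095502
P 0.1 [array([0.1019, 0.1002]), array([0.1011, 0.1001])]
P 0.11 [array([0.1007, 0.099 ]), array([0.1004, 0.0993])]
P 0.12 [array([0.0995, 0.0978]), array([0.0996, 0.0985])]
P 0.13 [array([0.0983, 0.0966]), array([0.0988, 0.0977])]
R 0.1 [array([0.0781, 0.0917]), array([0.0795, 0.0898])]
R 0.11 [array([0.0772, 0.0906]), array([0.0789, 0.0891])]
R 0.12 [array([0.0763, 0.0895]), array([0.0783, 0.0885])]
R 0.13 [array([0.0754, 0.0885]), array([0.0776, 0.0878])]
17.6833
```

The platform is at 0.1226, which agrees with the start minus 38 mm; the screws read higher because their heads stand proud. The rest is at about 0.1104, so about 12 mm remain. I'll make a slower second creep.

```bash
cat > s2.py <<'E'
import h,sys; from h import *
TGT=float(sys.argv[1]); ref=cv2.imread("pics/ref.png",0); th=.28; d=float(sys.argv[2]); t=arm.read_time(); v=0
def look():
    global d,t,v
    t1=arm.read_time(); n=drop(ref,gray(),d+max(v,0)*(t1-t))[0]; v=(n-d)/(t1-t); d,t=n,t1
    print(f"t{t1:.2f} th{th:.3f} d{d*1e3:.1f} v{v*1e3:.1f} F{np.linalg.norm(arm.read_ft_force()):.1f}")
for th in(.34,.40,.44): go(th)
look()
while v<.004 and th<.56 and d<TGT-.002:
    th+=.02; go(th); arm.pause(.15); look()
while d+v*.35<TGT and arm.read_time()<50: arm.pause(.05); look()
for k in range(1,4): go(th-k*.08,v=.05)
arm.pause(.1); look(); look()
a=arm.camera("scene");b=arm.camera("top")
cv2.imwrite("pics/scene3.png",a[:,:,::-1]);cv2.imwrite("pics/top3.png",b[:,:,::-1])
c=cv2.resize(a[230:340,310:420],None,fx=5,fy=5,interpolation=cv2.INTER_CUBIC)[:420]
c2=cv2.resize(b[115:185,280:400],None,fx=6,fy=6,interpolation=cv2.INTER_CUBIC)
cv2.imwrite("pics/sc3.png",cv2.resize(a[230:340,310:420],None,fx=5,fy=5,interpolation=cv2.INTER_CUBIC)[:,:,::-1]); cv2.imwrite("pics/tc3.png",c2[:,:,::-1])
E
python3 s2.py .0495 .0379
```

```text
t18.52 th0.440 d38.0 v0.1 F4.3
t18.97 th0.460 d38.0 v0.0 F4.4
t19.42 th0.480 d38.0 v0.1 F4.3
t19.87 th0.500 d39.4 v3.0 F4.9
t20.32 th0.520 d41.8 v5.3 F5.5
t20.42 th0.520 d43.0 v13.0 F4.7
t20.52 th0.520 d43.5 v4.5 F5.0
t20.62 th0.520 d44.4 v9.0 F4.5
t20.72 th0.520 d45.2 v8.0 F3.4
t20.82 th0.520 d45.8 v6.0 F4.6
t20.92 th0.520 d46.4 v6.0 F3.9
t21.02 th0.520 d47.2 v8.0 F3.6
t21.94 th0.520 d49.2 v2.2 F7.0
t21.99 th0.520 d49.2 v0.0 F6.5
```

View pics/sc3.png

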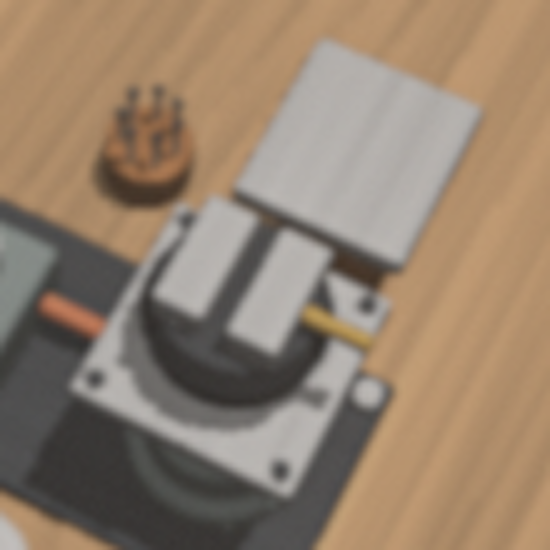

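View pics/tc3.png

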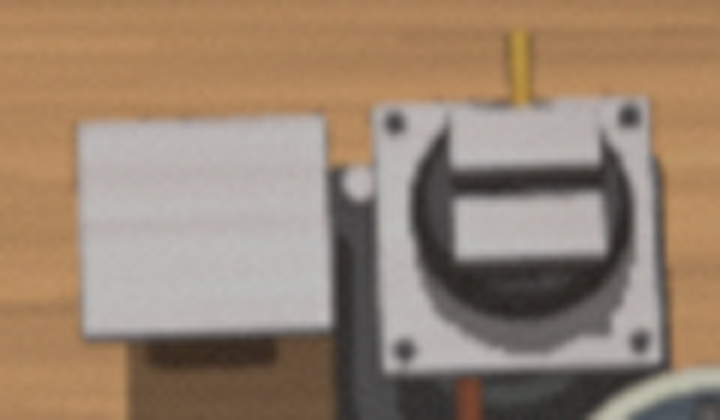

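The scene crop shows platform corners (70,389), (293,498), (389,303) and rest corners (322,38), (481,106), (402,268), (236,190). The top crop shows platform (664,370), (649,98), (373,105) and rest (84,336), (78,124), (325,115), (332,328). I'll refine these with edge-line fits for the final height difference.

```bash
python3 - <<'E'
from h import *
from scipy.ndimage import map_coordinates as mc
np.set_printoptions(precision=4,suppress=True)
sc=lambda p:(np.array(p)+.5)/5-.5+[310,230]
tc=lambda p:(np.array(p)+.5)/6-.5+[280,115]
def edge(g,a,b,lo=.1,hi=.9):
    n=np.array([-(b-a)[1],(b-a)[0]])/np.linalg.norm(b-a); o=np.arange(-2,2.01,.1); P=[]
    for s in np.linspace(lo,hi,25):
        q=a+s*(b-a)+o[:,None]*n; w=np.abs(np.gradient(mc(g,[q[:,1],q[:,0]],order=3)))
        k=w.argmax(); m=np.abs(o-o[k])<.8; P.append(a+s*(b-a)+n*(w[m]@o[m]/w[m].sum()))
    P=np.float32(P); d=[]
    for _ in range(2):
        vx,vy,x,y=cv2.fitLine(P,cv2.DIST_HUBER,0,.01,.01)[:,0]; r=np.abs((P-[x,y])@[-vy,vx]); P=P[r<=np.percentile(r,80)]
    return np.array([-vy,vx,-vy*x+vx*y]),r.mean()
def corners(g,C,rng):
    L=[edge(g,C[i],C[i+1],*rng[i]) for i in range(len(C)-1)]
    print("resid",[round(float(r),2) for _,r in L])
    return [np.linalg.solve([L[i][0][:2],L[i+1][0][:2]],[L[i][0][2],L[i+1][0][2]]) for i in range(len(L)-1)]
for i,(pS,pT) in {2:([(178,190),(72,375),(293,486),(392,290)],[(384,364),(665,358),(650,88),(375,95)]),3:([(175,207),(70,389),(293,498),(389,303)],[(384,375),(664,370),(649,98),(373,105)])}.items():
    S=cv2.imread(f"pics/scene{i}.png",0).astype(float);T=cv2.imread(f"pics/top{i}.png",0).astype(float)
    f=(.15,.85)
    P=[tri(a,b) for a,b in zip(corners(S,[sc(p) for p in pS],[(.3,.9),f,f]),corners(T,[tc(p) for p in pT],[f,f,(.05,.3)]))]
    rs,rt=[(236,190),(322,38),(481,106),(402,268)],[(332,328),(84,336),(78,124),(325,115)]
    Rr=[tri(a,b) for a,b in zip(corners(S,[sc(p) for p in rs],[f]*3),corners(T,[tc(p) for p in rt],[f]*3))]
    print(i,"P",*[(x,round(e*1e3,1)) for x,e in P],"\n R",*[(x,round(e*1e3,1)) for x,e in Rr])
    print("diff mm",1e3*(np.mean([x[2] for x,_ in P])-np.mean([x[2] for x,_ in Rr])))
E
```

```text
resid [0.3, 0.03, 0.13]
resid [0.06, 0.07, 0.55]
resid [0.08, 0.05, 0.05]
resid [0.07, 0.09, 0.15]
2 P (array([ 0.6152, -0.1274,  0.1242]), np.float64(3.6)) (array([ 0.7152, -0.1239,  0.1181]), np.float64(1.6)) 
 R (array([0.6286, 0.0778, 0.1115]), np.float64(0.1)) (array([0.7071, 0.0806, 0.1121]), np.float64(2.4))
diff mm 9.389055116231448
resid [0.22, 0.04, 0.1]
resid [0.05, 0.09, 0.24]
resid [0.05, 0.06, 0.03]
resid [0.05, 0.07, 0.18]
3 P (array([ 0.6162, -0.1278,  0.1114]), np.float64(1.7)) (array([ 0.7149, -0.1235,  0.1043]), np.float64(2.0)) 
 R (array([0.6285, 0.0776, 0.1119]), np.float64(0.4)) (array([0.7068, 0.0809, 0.1114]), np.float64(1.5))
diff mm -3.842419256181062
```

The far-corner fit is unreliable because of the short, poor edge. I'll compare line heights from the long, well-fitted x-direction edges (platform -y, rest +y) instead: scene rays intersected with the top view's edge plane.

```bash
python3 - <<'E'
from h import *
from scipy.ndimage import map_coordinates as mc
np.set_printoptions(precision=4,suppress=True)
sc=lambda p:(np.array(p)+.5)/5-.5+[310,230]
tc=lambda p:(np.array(p)+.5)/6-.5+[280,115]
def edge(g,a,b,lo=.12,hi=.88):
    n=np.array([-(b-a)[1],(b-a)[0]])/np.linalg.norm(b-a); o=np.arange(-2,2.01,.1); P=[]
    for s in np.linspace(lo,hi,30):
        q=a+s*(b-a)+o[:,None]*n; w=np.abs(np.gradient(mc(g,[q[:,1],q[:,0]],order=3)))
        k=w.argmax(); m=np.abs(o-o[k])<.8; P.append(n@a+(w[m]@o[m]/w[m].sum()))
    s=np.linspace(lo,hi,30); c=np.polyfit(s,P,1); r=np.abs(np.polyval(c,s)-P); k=r<=np.percentile(r,80); c=np.polyfit(s[k],np.array(P)[k],1)
    return [a+t*(b-a)+n*(np.polyval(c,t)-n@a) for t in(.15,.5,.85)]
def height(S,T,s,t):
    A=edge(S,*map(sc,s));B=edge(T,*map(tc,t)); o,d0=ray("top",B[0]);_,d1=ray("top",B[2]); n=np.cross(d0,d1)
    r=[]
    for u in A:
        c,d=ray("scene",u); r.append(c+d*(n@(o-c))/(n@d))
    return np.array(r)
for i,ps,pt in((2,[(72,375),(293,486)],[(665,358),(650,88)]),(3,[(70,389),(293,498)],[(664,370),(649,98)])):
    S=cv2.imread(f"pics/scene{i}.png",0).astype(float);T=cv2.imread(f"pics/top{i}.png",0).astype(float)
    print(i,"P-y z",height(S,T,ps,pt)[:,2],"R+y",height(S,T,[(322,38),(481,106)],[(84,336),(78,124)])[:,2],"R-y",height(S,T,[(236,190),(402,268)],[(332,328),(325,115)])[:,2])
for a,b in [((70,389),(664,370)),((293,498),(649,98)),((389,303),(373,105))]: print("hand",*tri(sc(a),tc(b)))
E
```

```text
2 P-y z [0.1193 0.1196 0.12  ] R+y [0.1111 0.1104 0.1097] R-y [0.1127 0.1101 0.1075]
3 P-y z [0.1088 0.1082 0.1075] R+y [0.111  0.1105 0.11  ] R-y [0.1099 0.1085 0.1071]
hand [ 0.6157 -0.1277  0.1093] 0.0010557873675002835
hand [ 0.7164 -0.1245  0.1106] 0.0012595703066552752
hand [ 0.7131 -0.026   0.1105] 0.002111608702763982
```

All estimates put the platform within about 2 mm of the rest, so it sinks no further. Now I turn the lever fully home.

```bash
python3 - <<'E'
import h; from h import *
for th in(.2,.12,.06,.02): print(th,go(th,v=.04,fl=9),arm.read_ft_force()[:2].round(1))
while th>-.12:
    th-=.008; f=go(th,v=.01,fl=6); F=arm.read_ft_force(); print(round(th,3),f,F[:2].round(1),round(arm.read_finger_force(),1),arm.read_ee_pos()[1].round(4))
    if abs(F[1])>13.5: break
arm.pause(.3); print(arm.read_ft_force(),arm.read_ee_pos(),arm.read_time())
E
```

```text
0.2 False [ 0.5 -4.1]
0.12 False [ 0.1 -4.6]
0.06 False [-0.7 -5.8]
0.02 False [ 0.2 -5.5]
0.012 False [ 0.5 -6.5] 3.2 -0.0823
0.004 False [ 0.3 -7.4] 3.4 -0.0817
-0.004 False [ 1.  -7.1] 3.4 -0.0813
-0.012 False [ 0.4 -6.2] 3.5 -0.0807
-0.02 False [ 0.1 -7.8] 3.5 -0.0802
-0.028 False [-0.3 -7.5] 3.5 -0.0796
-0.036 False [ 0.7 -9.7] 4.5 -0.0795
-0.044 False [  2.9 -12.8] 5.7 -0.0794
-0.052 False [  1.4 -13.2] 6.8 -0.0794
-0.06 False [  2.6 -16.5] 8.0 -0.0793
[  2.59238668 -16.34157014   0.55469068] [ 0.4653671  -0.07932733  0.09537545] 26.0333
```

The hand stopped moving while the force rose to 16 N, so the lever is home on its stop. Now I release, lift off and check.

```bash
python3 - <<'E'
import h; from h import *
go(.004,v=.02,fl=None); print(arm.read_ft_force().round(1)); arm.command_gripper(.036)
p,_=h.pose(.004,.22); arm.move_straight(p,velocity=.1)
arm.move_ptp([.35,-.35,.25],h.pose(0,.2)[1]); arm.pause(.3)
a=arm.camera("scene");b=arm.camera("top")
print(drop(cv2.imread("pics/ref.png",0),cv2.cvtColor(a,cv2.COLOR_RGB2GRAY),.049)[:2],arm.read_time())
cv2.imwrite("pics/s4.png",np.hstack([cv2.resize(a[205:355,235:415],None,fx=2.2,fy=2.2),cv2.resize(b[115:265,280:440],None,fx=2.2,fy=2.2)])[:,:,::-1])
E
```

```text
[-0.2  0.1  0.3]
(np.float64(0.04895), array([0.0495, 0.0479, 0.049 , 0.0489, 0.036 , 0.0504])) 29.6417
```

View pics/s4.png

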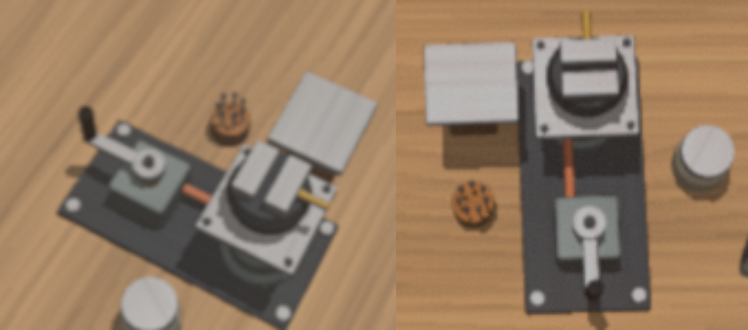

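The lever is back in its starting direction (knob at left panel (86,122)). The platform is holding at a 49 mm drop, nothing else has moved, and the robot is clear.

```bash
python3 -c "
from cell import arm
print(arm.hand_in())"
```

```text
the job is handed in; nothing more can be done
None
```

I lowered the platform about 49 mm at roughly 11 mm/s, stopped it level with the rest to within about 2 mm by camera measurement, turned the lever home against its stop, let go, and handed the job in at about 30 s.

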